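# Set a tripod leg to its length mark, close the cam clamp and keep hold

### The job

A spring-returned tripod leg lies in a bench cradle: turn its lock knob clockwise until it clicks past its detent and on to its stop, then take the cam lever's upright grip, pull the leg out until the front face of its collar is level with the length mark (the upright blade), and, while holding the leg there, slide the cam lever fully closed across the leg. Do not start closing the lever before the leg is at the mark, leave the other things on the bench alone, and finish still gripping the lever with the leg at its mark: do not let go.

Things in the scene. Friction and masses are not known exactly. Their poses are not given: they have to be found in the camera images.
- stand: Fixed bench cradle: dark steel base plate 440 x 100 x 12 mm, 64 mm high bracket at each end, thin 20 mm tube between, its axis 45 mm above the bench. Origin: centre of the underside. x runs along the tube, the way the leg pulls out (roughly to the robot's left); y roughly to the robot; z up. The knob stands on the far side at x -118, y -65 mm.
- knob (a joint): Lock knob: 0 = locked (start), 1.3 rad = released (hard stop); grows clockwise seen from above. A spring plunger resists with up to about 0.15 N m from 0.35 to 0.65 rad; past 0.65 it clicks on to 0.95 by itself, and the rest to the stop turns lightly. Let go between 0.35 and 0.65 it springs back to 0.35. Locked, its steel hook stands in front of a lug on the leg's collar and blocks the leg.
- knob_top (a point): Top of the lock knob: black upright bar 12 mm thick, 40 mm long, 34 mm tall on a 38 mm disc. Origin: on the turning axis at the middle of the bar's top, 94 mm above the bench; the bar spans 60 to 94 mm. Its x axis is across the 12 mm (pinch this way; at joint 0 it is the stand's x), its y along the 40 mm.
- leg (a joint): How far the leg is pulled out, m, along the stand's +x: 0 = home (as it starts), end stop 0.16. A return spring pulls it home with 2 N (home) to 5 N (fully out) always, also with the cam lever closed: the leg runs home if let go.
- leg_face (a point): Centre of the flat front face of the leg's black collar (56 mm long, 44 mm wide, 42 mm tall, top 66 mm above the bench), the face looking along the stand's +x; on the tube's axis, 45 mm above the bench.
- lever (a joint): Cam lever, a steel strip lying on the collar that slides straight across the leg, carried along by the leg: 0 = open, 0.028 m = fully closed (hard stop). It grows along the stand's -y, roughly away from the robot. Friction of about 3 N; stays where it is left. Starts between 0 and 0.005.
- cam_grip: Upright black square grip 18 x 18 x 42 mm on the cam lever's near end, sides along the stand's x and y. Origin: centre of its foot, 74 mm above the bench (it spans 74 to 116 mm). It lies 30 mm to the stand's -x of leg_face; from the tube's axis it is 30 mm to the stand's +y with the lever open, 2 mm closed.
- mark: Length mark: fixed clip on the base plate's near edge with an upright dark blade 4 mm thick, 12 mm wide, 12 to 58 mm above the bench, 36 mm to the stand's +y of the tube. Origin: foot of the blade, mid-thickness; axes as the stand's. The leg is at the mark when leg_face has the same stand x as this origin (then 60 to 130 mm out).
- black_tape_roll: Bystander: black tape roll 64 mm across, 19 mm high, lying flat just behind the cradle. Origin: centre of its underside.
- screw_box: Bystander: small green card box 48 x 68 x 53 mm behind the cradle. Origin: centre of its underside.
- masking_tape_roll: Bystander: tan masking tape roll 96 mm across, 24 mm high, lying flat behind the cradle. Origin: centre of its underside.
- pliers: Bystander: yellow-handled pliers 175 x 79 x 13 mm, lying to the right of the cradle. Origin: centre of its underside.

How it is judged (in metres and radians):
On the way, in this order (a step that is already met when the one before it is completed fails the run):
1. the lock knob is turned past its click (value of joint knob above 0.85 rad), for 0.2 s.
2. the gripped leg is held at the length mark with the cam lever still open (x of leg_face in the frame of mark between -0.006 and 0.006 m and value of joint lever below 0.012 m and contact force between the fingers and cam_grip above 1 N), for 0.2 s.
At the end, for the whole second after the job is handed in: The fingers still grip the cam lever's upright grip (more than 2 N), the collar's front face is within 6 mm of the mark along the leg and at rest, the lever is closed (more than 24 of its 28 mm), and the lock knob is over (more than 0.85 rad) (x of leg_face in the frame of mark between -0.006 and 0.006 m and value of joint lever above 0.024 m and value of joint knob above 0.85 rad and contact force between the fingers and cam_grip above 2 N and velocity of joint leg between -0.01 and 0.01 m/s); the arm keeps its last pose, push and grip.
It fails at once if the cam lever is slid towards closed (past 15 mm) while the leg is more than 12 mm from the mark (value of joint lever above 0.015 m and not (x of leg_face in the frame of mark between -0.012 and 0.012 m)).
It fails at once if a loose bystander is moved by more than 40 mm (distance of any of black_tape_roll, screw_box, masking_tape_roll, pliers from where it was at the start of the episode above 0.04 m).
It also fails if it takes over 51 s, if anything falls off the work surface, if the arm or the gripper's body presses on something with over 40 N, if the wrist force passes 120 N, or if a joint passes its speed limit or range.

### The arm

A 6-joint arm with a two-finger parallel gripper is mounted at the origin on a cart in front of the work surface, level with it; the furniture and walls round the work are solid. World frame = base frame: x ahead of the robot, y to its left, z up, the work surface at z = 0. Lengths are in mm, angles in rad, forces in N, time in s.
With the tool pointing down it reaches from about 300 to 775 mm from the base axis. Payload 14.6 kg.
Tool frame: the origin (TCP) lies between the finger pads; the fingertips stand manip.tip_reach ahead of it and the grasp point (between the pads) lies 5 mm behind it (manip.tip_reach is the distance from the TCP to the fingertips, in mm); z points along the fingers, y is the line along which they close (so a half turn about z gives the same grasp; the last joint's range is limited). The gripper opens to 94 mm and grips with 3 to 60 N. Pads are 16 mm wide; open, the fingers measure 119 mm over their backs; the gripper's body (75 mm by 177 mm) begins 78 mm behind the grasp point.
Start: joints at [1.06, 0.3, 1.521, -0, 1.321, -0.067], TCP at [236.152, 496.711, 219.446] pointing down, gripper open.
Joint ranges: [-3.03, 3.03], [-0.79, 2.21], [0.23, 2.52], [-1.04, 4.18], [0, 3.07], [-2.55, 2.55]. Speed limits (rad/s): [2.22, 2.22, 2.57, 3.14, 3.14, 3.14].

### API

Orientations are given as [roll, pitch, yaw] about the fixed x, y, z axes, in that order (R = Rz(yaw) Ry(pitch) Rx(roll)).
In Python, from cell import manip gives the robot as it stands. The module is installed in compiled form; this text tells all that it offers.
- The arm moves only by the shell command python3 -m creep 'ROWS' [FORCE]. ROWS is JSON, a list of rows, each a list of 3 entries, a list of its own where there are three numbers: the opening, from -1 (shut) to 1 (fully open), then the shift along the tool's x, y, z in cm, then the turn about the tool's z in units of 5 degrees (1.0 is 5 degrees). In form: [[grip, [tx, ty, tz], roll], ...]. A call has 1 to 12 rows; each row is the pose to reach, as a shift and turn from the pose commanded when the call began, along the tool's axes at that moment; what a row does not reach only later rows make up. A row lasts 1/10 s, in which the tool goes at most 50 mm and 8.59 degrees, less where a joint would pass 70% of its speed; a pose out of reach is approached as far as the arm can. A call with a gripper value outside its range is refused whole. The fingers move at their own pace and stop on an object; FORCE is the grip in N (left out, the last holds). Time passes only in rows, so rows that repeat a pose let the fingers close. It gives the time, the measured TCP pose, the force, the opening and the grip force at its end, in the units of the state.
- manip.read_state(): the state, without advancing time (a new reading comes with each control period).
- manip.camera(name): name is "side" or "top" or "wrist"; returns the picture (420x560x3 uint8, red, green, blue); there is no depth.
- manip.camera_params(name): a dict with "fovy" (degrees; the focal length in pixels is half the picture's height over the tangent of half this angle, whatever the lens; pixels are square), "cx", "cy" (the principal point, pixels), "k1" (the pictures are not rectified: a ray, as slopes to the right and down, at radius r is drawn at 1 + k1 r^2 times it, then the intrinsics apply), "origin" and "attitude" of the camera in the world. Camera axes: x right, y down, z forward; pixel columns grow to the right and rows downward; lengths in mm; the calibration is good to about 2 mm. A picture is of the moment at which its call begins: read the wrist's pose just before it. camera_params takes no time and is no camera call; for the wrist camera it gives the pose at the moment of the call.
- manip.sign_off(): hands the job in; it is judged then, once.
The state is a dict: "clock": time; "joints": joint angles; "qd": joint speeds; "effort": joint torques, N m; "eef_pos": TCP position; "eef_rot": TCP orientation; "wrist_force": force on the tool from outside, world axes, zero at the start; "moment": the same for the moment, N m; "finger_gap": finger opening in mm; "finger_force": force on a finger pad.
Only numpy, scipy, OpenCV 4.12 (cv2) and the standard library are available. Lean on these libraries where they do the work, as an engineer would, in place of code of your own. Each camera call takes 0.05 s, during which the arm holds its last target. There are 200 camera calls.

## Working session

There is one attempt and no reset: what is moved stays moved. The work goes in short steps, Python scripts to look and compute and a shell command to move; the robot and the scene stay as the last step left them, time stands still between calls to the robot, and variables do not carry over. Pictures are saved under pics/ and viewed, at most 13 in all, crops included, and the job is handed in when it is done.

```bash
mkdir -p pics; cat > h.py <<'E'
import numpy as np, cv2
from cell import manip
from scipy.spatial.transform import Rotation as R
def Rm(a):
    a=np.array(a,float)
    return a if a.shape==(3,3) else (R.from_quat(a).as_matrix() if a.size==4 else R.from_euler('xyz',a).as_matrix())
def ray(p,u,v):
    f=210/np.tan(np.radians(p['fovy'])/2)
    K=np.array([[f,0,p['cx']],[0,f,p['cy']],[0,0,1]])
    q=cv2.undistortPoints(np.array([[[u,v]]],float),K,np.array([p['k1'],0,0,0.]))[0,0]
    return np.array(p['origin']),Rm(p['attitude'])@[q[0],q[1],1]
def plane(p,u,v,z):
    o,d=ray(p,u,v); return o+d*(z-o[2])/d[2]
def proj(p,X):
    f=210/np.tan(np.radians(p['fovy'])/2)
    c=Rm(p['attitude']).T@(np.array(X)-p['origin']); s=c[:2]/c[2]; s=s*(1+p['k1']*(s@s))
    return f*s+[p['cx'],p['cy']]
def snap(n,out):
    p=manip.camera_params(n); im=manip.camera(n); cv2.imwrite('pics/'+out,im[:,:,::-1]); return p,im
E
python3 - <<'E'
from h import *
for n in('top','side','wrist'):
    p,im=snap(n,n+'0.png'); print(n,p)
print(manip.read_state(),manip.tip_reach)
E
```

```text
top {'fovy': 48.18440364652495, 'cx': 288.44483316736756, 'cy': 205.17736242492697, 'k1': -0.15051273183288294, 'origin': array([ 441.51186243, -135.64991806, 1287.21571677]), 'attitude': array([-3.01445584, -0.01709124, -1.56508042])}
side {'fovy': 51.92761096456576, 'cx': 278.91646013553674, 'cy': 212.06485788898556, 'k1': -0.0021760535446659615, 'origin': array([522.59862593, 734.44331559, 682.96261933]), 'attitude': array([-2.14816323e+00,  5.48592240e-04, -3.06429938e+00])}
wrist {'fovy': 63.059204098689676, 'cx': 280.6198946154437, 'cy': 207.7000649687841, 'k1': -0.011180850754193701, 'origin': array([164.16379334, 530.73365811, 384.61880013]), 'attitude': array([2.86928670e+00, 9.33171286e-04, 1.12667638e+00])}
{'clock': 0.15, 'joints': array([ 1.06037702e+00,  3.00387823e-01,  1.52140212e+00, -1.24758996e-05,
        1.32069903e+00, -6.65989107e-02]), 'qd': array([-0.00053874, -0.00159353, -0.00252854, -0.00034722,  0.00242174,
        0.00274587]), 'effort': array([ 5.93201530e-04, -5.31957257e+01, -3.52819812e+01,  7.07953493e-02,
        2.36188970e-02, -4.90655452e-05]), 'eef_pos': array([236.08579576, 496.56030722, 219.00771157]), 'eef_rot': array([-3.14069752e+00, -4.75916039e-05,  2.69777533e+00]), 'wrist_force': array([ 0.05272834,  0.39395529, -0.26365275]), 'moment': array([-0.0369009 ,  0.01189135,  0.0212432 ]), 'finger_force': 0.0, 'finger_gap': 93.95671781399516} 14.0
```

View pics/top0.png

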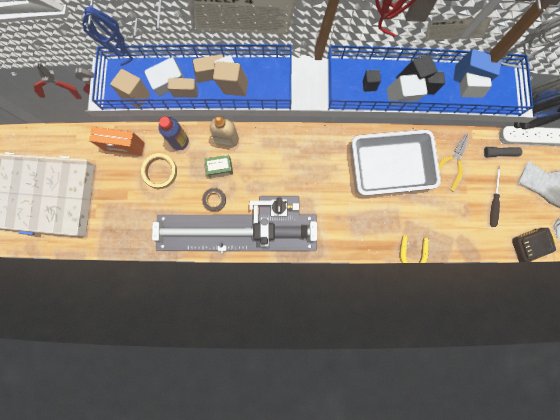

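View pics/side0.png

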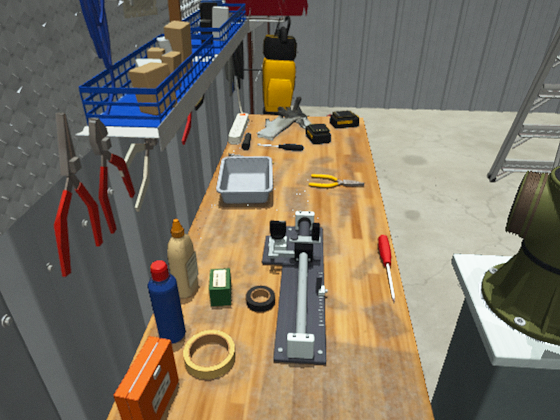

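The top view shows the cradle at u 153–318, v 213–250, with the knob near (280,207), the cam grip near (264,231) and the mark near (221,248). The side view shows the same cradle from its left end, at u 262–325, v 212–362. I'll zoom in on both.

```bash
python3 - <<'E'
from h import *
a=cv2.imread('pics/top0.png')[185:260,145:325]; b=cv2.imread('pics/side0.png')[200:370,250:340]
A=cv2.resize(a,None,fx=4.4,fy=4.4,interpolation=cv2.INTER_CUBIC)
cv2.imwrite('pics/topz.png',A)
cv2.imwrite('pics/sidez.png',cv2.resize(b,None,fx=3.5,fy=3.5,interpolation=cv2.INTER_CUBIC))
p=manip.camera_params('top')
for uv in [(153,250),(318,250),(153,215),(318,215)]: print(uv,plane(p,*uv,12).round(1))
for n,u,v,z in [('grip',264,231,116),('knob',280,207,94),('mark',221.5,248,58)]: print(n,plane(p,u,v,z).round(1))
E
```

```text
(153, 250) [478.4 212.6  12. ]
(318, 250) [ 482.7 -237.4   12. ]
(153, 215) [574.5 216.2  12. ]
(318, 215) [ 578.2 -237.5   12. ]
grip [525.9 -94.1 116. ]
knob [ 589.3 -133.6   94. ]
mark [484.6  18.6  58. ]
```

View pics/topz.png

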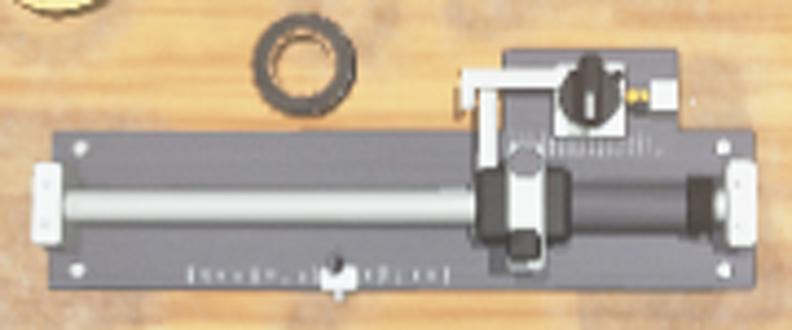

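View pics/sidez.png

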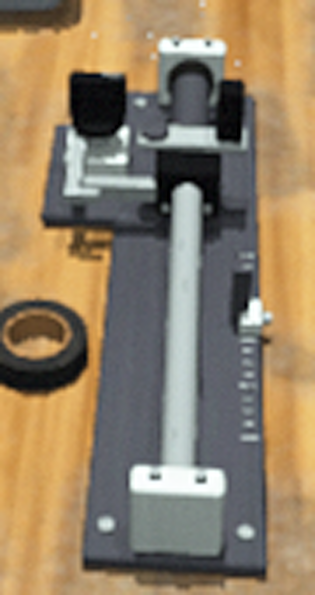

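Zoom readings (÷4.4, offset 145,185):
- plate corners (50,130), (50,290), (755,290)
- knob bar centre (590,90)
- grip top (524,241)
- blade top (337,262)
- collar front edge u≈477

In the side view the knob bar stands upright at (97,105), and the blade is at (240,300).

```bash
python3 - <<'E'
from h import *
p=manip.camera_params('top'); q=manip.camera_params('side')
T=lambda u,v:(145+u/4.4,185+v/4.4)
S=lambda u,v:(250+u/3.5,200+v/3.5)
c=[plane(p,*T(*x),12)[:2] for x in [(50,130),(755,131),(755,290),(50,290)]]
c=np.array(c);print(c.round(1)); ctr=c.mean(0); d=(c[0]+c[3]-c[1]-c[2]); print('len',np.linalg.norm(d)/2,'wid',np.linalg.norm(c[0]-c[3]))
yaw=np.arctan2(d[1],d[0]); X=np.array([np.cos(yaw),np.sin(yaw)]);Y=np.array([-X[1],X[0]])
print('ctr',ctr,'yaw',np.degrees(yaw),'knob pred',ctr-118*X-65*Y)
for n,uv,z in [('knob',(590,90),94),('grip',(524,241),116),('blade',(337,262),58),('face',(477,205),66)]:
    w=plane(p,*T(*uv),z); r=w[:2]-ctr; print(n,w.round(1),'stand',(r@X).round(1),(r@Y).round(1))
for n,uv,z in [('plateL',(85,568),12),('plateR',(265,575),12),('bladetop',(243,272),58),('knobtop',(97,75),94),('griptop',(231,83),116)]:
    w=plane(q,*S(*uv),z); r=w[:2]-ctr; print('side',n,w.round(1),'stand',(r@X).round(1),(r@Y).round(1))
s=manip.read_state(); Rt=Rm(s['eef_rot']); 
k=np.array([*(ctr-118*X-65*Y),160]); print('shift cm',Rt.T@(k-s['eef_pos'])/10)
E
```

```text
[[ 575.8  206.8]
 [ 578.8 -233.7]
 [ 480.2 -233.6]
 [ 476.   203.1]]
len 438.582670793242 wid 99.83048852753845
ctr [527.72302246 -14.33456079] yaw 90.46925498236078 knob pred [ 593.68725692 -131.79825634]
knob [ 593.3 -131.2   94. ] stand -117.4 -64.6
grip [504.  -94.6 116. ] stand -80.1 24.4
blade [493.6  18.5  58. ] stand 33.1 33.9
face [527.7 -64.8  66. ] stand -50.5 0.4
side plateL [571.6 217.9  12. ] stand 231.9 -45.8
side plateR [476.4 215.   12. ] stand 229.8 49.4
side bladetop [490.1  29.3  58. ] stand 44.0 37.3
side knobtop [ 592.4 -125.3   94. ] stand -111.5 -63.8
side griptop [500.8 -90.6 116. ] stand -76.1 27.6
shift cm [-59.27704614 -41.3879157    5.9350003 ]
```

The measurements agree: plate 439 × 100, knob within 1 mm of prediction, grip 30 mm behind the face. I'm moving above the knob.

```bash
python3 -m creep '[[-0.3,[-5,-3.5,0],0],[-0.3,[-10,-7,0],-1],[-0.3,[-15,-10.5,0],-2],[-0.3,[-19,-13.3,0.5],-3],[-0.3,[-23,-16,1],-4],[-0.3,[-27,-18.9,1],-5.2],[-0.3,[-31,-21.7,1],-5.2],[-0.3,[-35,-24.5,1],-5.2],[-0.3,[-39,-27.3,1],-5.2],[-0.3,[-43,-30,1],-5.2],[-0.3,[-47,-32.8,1],-5.2],[-0.3,[-47,-32.8,1],-5.2]]'
python3 - <<'E'
from h import *
s=manip.read_state();Rt=Rm(s['eef_rot']);print(s['clock'],s['joints'])
print(Rt.T@(np.array([593.7,-131.8,160])-s['eef_pos'])/10, 'roll err', np.degrees(np.arctan2(*Rt[[1,0],1])))
p,im=snap('wrist','w1.png')
E
```

```text
clock: 1.35
eef_pos: [520.8, -4.6, 209.1]
eef_rot: [-3.141, -0.0, -3.134]
wrist_force: [-0.7, 0.8, 0.4]
finger_gap: 32.8
finger_force: 0.0
1.35 [-7.90189915e-02  2.44048289e-01  1.61659825e+00 -3.42241821e-04
  1.28124317e+00 -1.65719801e+00]
[ -7.1933093  -12.77155959   4.91168353] roll err 90.42860172792987
```

View pics/w1.png

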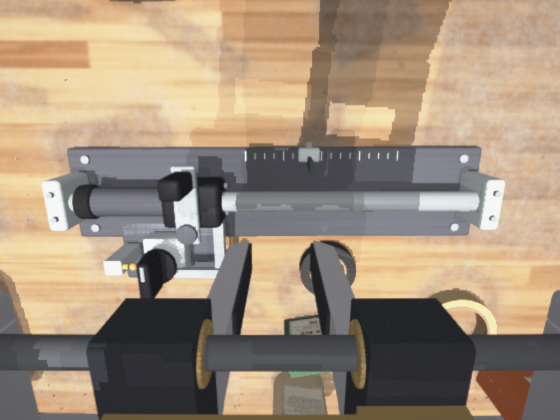

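The wrist view shows the whole cradle, with the blade at about (310,163), the collar front face at u≈222, and the grip around (172,187). I'm continuing to the knob and zooming on the mark from this same picture.

```bash
python3 - <<'E'
from h import *
a=cv2.imread('pics/w1.png')[140:240,150:350]; cv2.imwrite('pics/w1z.png',cv2.resize(a,None,fx=4,fy=4,interpolation=cv2.INTER_CUBIC))
import json;p=manip.camera_params('wrist');print(p)
json.dump({k:(v.tolist() if hasattr(v,'tolist') else v) for k,v in p.items()},open('w1.json','w'))
E
python3 -m creep '[[-0.36,[-2.5,-4.3,1],0],[-0.36,[-5,-8.6,2],0],[-0.36,[-7.2,-12.8,4],0],[-0.36,[-7.2,-12.8,5],0],[-0.36,[-7.2,-12.8,5],0],[-0.36,[-7.2,-12.8,5],0]]'
python3 - <<'E'
from h import *
s=manip.read_state();Rt=Rm(s['eef_rot']);print(s['clock'],s['joints'])
print(Rt.T@(np.array([593.7,-131.8,80])-s['eef_pos'])/10, 'ang', np.degrees(np.arctan2(*Rt[[1,0],1])))
p,im=snap('wrist','w2.png')
print(p)
E
```

```text
{'fovy': 63.059204098689676, 'cx': 280.6198946154437, 'cy': 207.7000649687841, 'k1': -0.011180850754193701, 'origin': array([441.99097588,  -5.877192  , 374.59814051]), 'attitude': array([2.86950233e+00, 3.42601545e-04, 1.57708402e+00])}
clock: 2.0
eef_pos: [592.8, -127.6, 159.8]
eef_rot: [3.141, -0.0, -3.131]
wrist_force: [-0.8, -0.3, 1.1]
finger_gap: 30.2
finger_force: 0.0
2.0 [-2.72487388e-01  4.76117048e-01  1.42006469e+00  1.41141291e-04
  1.24567683e+00 -1.85398780e+00]
[-0.08464159 -0.42048398  7.97770111] ang 90.61071335460771
{'fovy': 63.059204098689676, 'cx': 280.6198946154437, 'cy': 207.7000649687841, 'k1': -0.011180850754193701, 'origin': array([ 513.29352683, -128.1338909 ,  325.46396322]), 'attitude': array([ 2.86934678e+00, -5.43287001e-04,  1.58112947e+00])}
```

View pics/w1z.png

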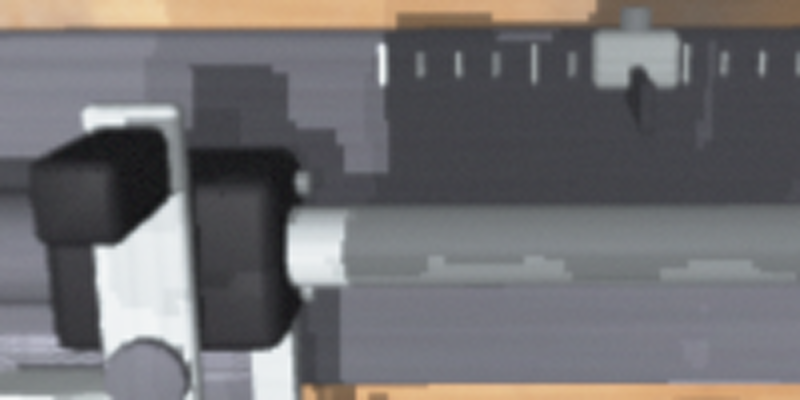

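View pics/w2.png

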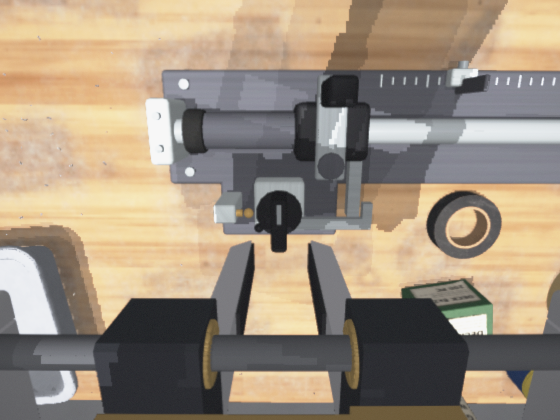

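In zoom w1z the blade top spans u≈630–655 at v≈125, and the collar front's top edge is at u≈290–300. In w2 the knob bar is centred at u≈279.5 with its far end at v≈250, and the blade top ends at (488,82).

```bash
python3 - <<'E'
from h import *
import json
p1=json.load(open('w1.json')); p2=manip.camera_params('wrist')
ctr=np.array([527.72,-14.33]);yaw=np.radians(90.47);X=np.array([np.cos(yaw),np.sin(yaw)]);Y=np.array([-X[1],X[0]])
W=lambda x,y,z:[*(ctr+x*X+y*Y),z]
Z=lambda u,v:(150+u/4,140+v/4)
def show(n,p,uv,z):
    w=plane(p,*uv,z); r=w[:2]-ctr; print(n,w.round(1),'stand',(r@X).round(1),(r@Y).round(1))
show('blade top w1',p1,Z(643,127),58)
show('blade near-foot',p1,Z(640,72),20)
show('face edge top w1',p1,Z(298,250),60)
show('grip top L',p1,Z(34,205),116); show('grip top R',p1,Z(115,205),116)
show('bladetop w2 right',p2,(488,82),58)
show('knob far end',p2,(279,250),94); show('knob stripe',p2,(279.5,213),94)
print('knob pred uv',proj(p2,W(-118,-65,94)),proj(p2,W(-118,-85,94)),'blade34 w1',proj(p1,W(34,36,58)),proj(p1,W(38,36,58)))
im=cv2.imread('pics/w2.png')
print(im[240:252:2,268:292].sum(2)//3)
im=cv2.imread('pics/w1.png'); print(im[152:176,302:318].sum(2)//3)
E
```

```text
blade top w1 [495.3  22.5  58. ] stand 37.1 32.1
blade near-foot [487.4  24.7  20. ] stand 39.3 40.0
face edge top w1 [525.  -58.8  60. ] stand -44.5 3.1
grip top L [ 501.5 -100.3  116. ] stand -85.7 26.9
grip top R [501.4 -84.5 116. ] stand -70.0 26.9
bladetop w2 right [490.1  25.5  58. ] stand 40.2 37.3
knob far end [ 610.4 -128.    94. ] stand -114.4 -81.8
knob stripe [ 582.3 -128.    94. ] stand -114.1 -53.6
knob pred uv [273.98951532 228.22498822] [274.06189433 254.09080502] blade34 w1 [307.55176447 167.59657251] [311.85221996 167.58956872]
[[200 194 139  67  33  32  34  35  33  36  38  32  35  36  31  31  32  34
   79 187 202 202 201 202]
 [198 193 138  68  36  34  34  33  32  33  31  35  35  30  35  34  30  34
   80 187 203 202 202 202]
 [194 191 154  79  35  31  33  32  33  33  35  31  34  34  35  32  34  34
   77 182 195 196 196 197]
 [197 194 163  85  38  31  30  34  33  33  32  34  34  32  37  32  33  33
   74 177 189 190 189 192]
 [200 198 168  89  41  37  38  33  32  33  32  35  33  32  33  35  35  36
   79 184 195 196 197 198]
 [202 203 199 140  71  37  38  40  41  40  
[... 967 characters left out ...]
  68  68  67  70  70  70  70]
 [ 70  69  69  69  67  54  50  51  63  69  68  66  67  70  70  71]
 [ 71  69  71  70  69  62  54  53  65  69  67  66  71  72  70  70]
 [ 72  69  71  69  71  66  53  51  65  70  69  67  70  69  71  73]
 [ 70  70  70  70  71  69  62  53  66  72  70  68  69  70  71  71]
 [ 69  71  70  70  68  70  65  56  65  70  69  69  70  69  69  69]
 [ 72  72  69  71  69  68  69  61  66  69  68  68  70  69  70  69]
 [ 70  72  71  71  70  69  69  63  64  66  65  65  70  70  72  72]
 [ 71  71  71  71  72  71  70  70  65  66  64  68  71  73  72  74]
 [ 71  72  70  69  70  71  71  70  68  69  69  69  71  72  71  71]
 [ 68  68  71  69  69  71  69  69  69  67  70  71  68  72  70  69]]
```

The finger gap is centred on the knob bar (u≈280), so I'm descending and gripping.

```bash
python3 -m creep '[[-0.36,[0,0,3],0],[-0.36,[0,0,6],0],[-0.36,[0,0,8],0],[-0.36,[0,0,8.1],0],[-0.36,[0,0,8.1],0],[-1,[0,0,8.1],0],[-1,[0,0,8.1],0],[-1,[0,0,8.1],0],[-1,[0,0,8.1],0]]' 45
```

```text
clock: 2.95
eef_pos: [593.5, -129.1, 79.6]
eef_rot: [-3.141, 0.002, -3.132]
wrist_force: [-0.4, -3.2, 6.9]
finger_gap: 11.2
finger_force: 45.0
```

```bash
python3 -m creep '[[-1,[0,-0.1,0],1.2],[-1,[0,-0.1,0],2.5],[-1,[0,-0.1,0],3.8],[-1,[0,-0.1,0],5.1],[-1,[0,-0.1,0],6.4],[-1,[0,-0.1,0],7.7],[-1,[0,-0.1,0],9],[-1,[0,-0.1,0],10.3],[-1,[0,-0.1,0],11.6],[-1,[0,-0.1,0],12.9],[-1,[0,-0.1,0],14.3],[-1,[0,-0.1,0],14.3]]'
python3 -c "
from h import *
s=manip.read_state();print(s['joints'],s['moment'],s['wrist_force']);snap('wrist','w3.png')"
```

```text
clock: 4.15
eef_pos: [593.8, -128.9, 79.6]
eef_rot: [3.139, 0.0, 1.899]
wrist_force: [0.4, 5.0, 7.3]
finger_gap: 11.8
finger_force: 45.0
[-2.74602038e-01  5.67075024e-01  1.48319984e+00  1.29016681e-03
  1.08955242e+00 -6.03866957e-01] [0.87223116 0.0151111  0.02680851] [0.40763574 5.01119141 7.25590907]
```

View pics/w3.png

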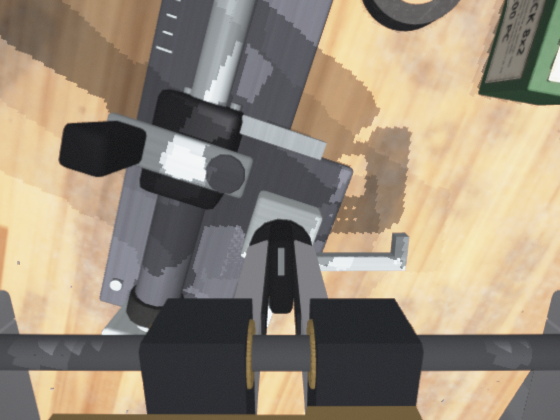

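The knob is over and its hook stands clear at (360,260). I'm releasing, lifting, turning back and hovering over the cam grip.

```bash
python3 -m creep '[[-0.5,[0,0,0],0],[-0.4,[0,0,0],0],[-0.4,[0,0,0],0],[-0.3,[0,0,-3],0],[-0.3,[0,0,-6],0],[-0.3,[0,0,-8],0],[-0.2,[1.6,-1.9,-8],-1.5],[-0.2,[3.2,-3.8,-8],-3],[-0.2,[4.8,-5.6,-8],-4.5],[-0.2,[6.4,-7.5,-8],-6],[-0.2,[6.4,-7.5,-8],-7.5],[-0.2,[6.4,-7.5,-8],-9]]' 30
python3 -m creep '[[-0.2,[0,0,0],-1.5],[-0.2,[0,0,0],-3],[-0.2,[0,0,0],-4.5],[-0.2,[0,0,0],-5.3],[-0.2,[0,0,0],-5.3],[-0.2,[0,0,0],-5.3]]'
python3 - <<'E'
from h import *
s=manip.read_state();Rt=Rm(s['eef_rot']);print(s['eef_pos'],'ang', np.degrees(np.arctan2(*Rt[[1,0],1])),s['joints'])
p,im=snap('wrist','w4.png'); print(p['origin'])
print(proj(p,[502,-92.3,116]))
cv2.imwrite('pics/w4c.png',im[:, :,::-1])
E
```

```text
clock: 5.4
eef_pos: [500.9, -93.5, 158.7]
eef_rot: [3.142, 0.0, 2.695]
wrist_force: [-0.6, -0.1, 0.4]
finger_gap: 37.9
finger_force: 0.0
clock: 6.0
eef_pos: [501.2, -93.6, 158.4]
eef_rot: [3.142, -0.0, -3.134]
wrist_force: [-0.1, -0.1, 0.8]
finger_gap: 37.5
finger_force: 0.0
[501.23458861 -93.63863893 158.4094322 ] ang 90.43869841968066 [-2.56515089e-01  2.71848966e-01  1.70613143e+00 -2.52371797e-05
  1.16371605e+00 -1.83495815e+00]
[421.67601288 -93.90603106 324.08335624]
[282.08917126 240.68390093]
```

View pics/w4.png

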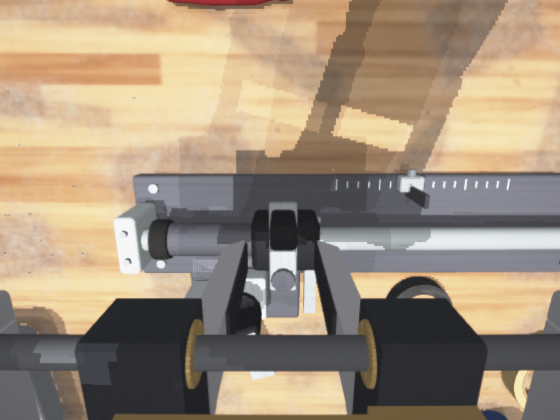

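The grip top is at about (284,238), between the fingers, within 2 mm of target. Descending and gripping.

```bash
python3 -m creep '[[-0.2,[0,0.15,3],0],[-0.2,[0,0.15,5.5],0],[-0.2,[0,0.15,6.3],0],[-0.2,[0,0.15,6.3],0],[-1,[0,0.15,6.3],0],[-1,[0,0.15,6.3],0],[-1,[0,0.15,6.3],0],[-1,[0,0.15,6.3],0],[-1,[0,0.15,6.3],0]]' 40
```

```text
clock: 6.95
eef_pos: [501.7, -92.1, 96.3]
eef_rot: [-3.141, 0.001, -3.132]
wrist_force: [-1.0, 0.7, 7.3]
finger_gap: 17.4
finger_force: 40.0
```

```bash
python3 -m creep '[[-1,[0,1,0],0],[-1,[0,2,0],0],[-1,[0,3,0],0],[-1,[0,4,0],0],[-1,[0,5,0],0],[-1,[0,6,0],0],[-1,[0,7,0],0],[-1,[0,7.8,0],0],[-1,[0,7.8,0],0],[-1,[0,7.8,0],0]]'
python3 - <<'E'
from h import *
s=manip.read_state();print(s['eef_pos'],s['wrist_force'])
p,im=snap('wrist','w5.png')
np.set_printoptions(linewidth=200)
print(p); print(proj(p,[492,23.7,58]),proj(p,[492,-12+30,66]))
b=proj(p,[492,20,40]).astype(int); y0,x0=max(b[1]-60,0),b[0]-80
print(x0,y0); cv2.imwrite('pics/w5z.png',cv2.resize(im[y0:y0+130,x0:x0+160,::-1],None,fx=4.5,fy=4.5,interpolation=cv2.INTER_CUBIC))
E
```

```text
clock: 7.95
eef_pos: [500.9, -14.3, 96.3]
eef_rot: [-3.141, 0.001, -3.131]
wrist_force: [-1.8, -3.5, 6.8]
finger_gap: 17.8
finger_force: 40.0
[500.90903208 -14.32655875  96.32715177] [-1.83749873 -3.54001273  6.75805081]
{'fovy': 63.059204098689676, 'cx': 280.6198946154437, 'cy': 207.7000649687841, 'k1': -0.011180850754193701, 'origin': array([421.10361743, -14.64314778, 261.88249193]), 'attitude': array([2.86768717e+00, 5.23062504e-04, 1.58075639e+00])}
[340.5324498  229.08952256] [333.36871064 233.35627242]
250 160
```

View pics/w5z.png

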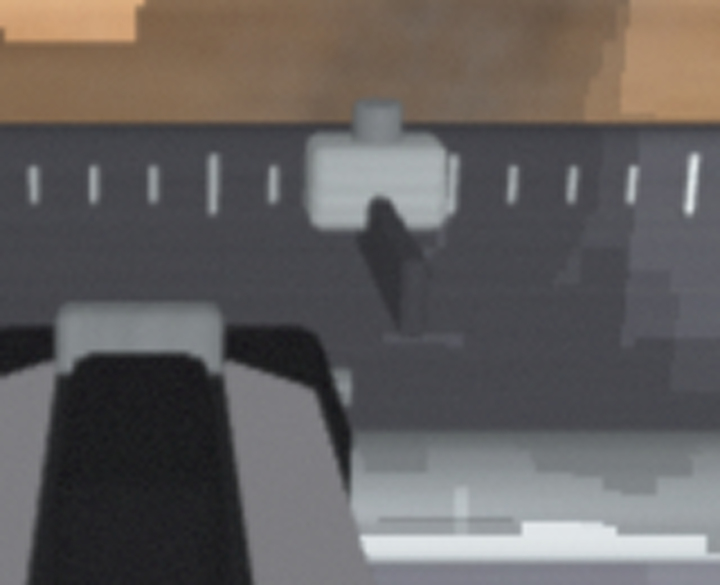

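The blade's top face is centred at zoom (416,300), full-image (342.4,226.7). The collar's front corner is at zoom u≈350. I'll compute the gap.

```bash
python3 - <<'E'
from h import *
p=manip.camera_params('wrist'); Z=lambda u,v:(250+u/4.5,160+v/4.5)
for n,u,v,z in [('bladetop ctr',416,300,58),('top left',403,330,58),('top right',428,270,58),('clip ctr z20',378,150,20),('clip ctr z30',378,150,30),('clip L z25',306,180,25),('clip R',448,180,25),('face top edge',350,430,66),('face edge near',320,332,66),('foot L',360,237,22),('nut',378,120,20)]: print(n,plane(p,*Z(u,v),z).round(1))
im=cv2.imread('pics/w5.png'); np.set_printoptions(linewidth=200)
print(im[204:236:3,326:352].sum(2)//3)
E
```

```text
bladetop ctr [490.4  24.7  58. ]
top left [494.8  23.1  58. ]
top right [486.   26.1  58. ]
clip ctr z20 [477.9  24.4  20. ]
clip ctr z30 [475.5  22.8  30. ]
clip L z25 [481.7  12.4  25. ]
clip R [481.5  35.   25. ]
face top edge [506.6  15.2  66. ]
face edge near [492.4  10.5  66. ]
foot L [491.9  21.9  22. ]
nut [472.9  24.2  20. ]
[[178 178 177 176 176 170 123  88  83  93 113 165 176 178 179 178 177 179 177 178 177 172 164 158 164 114]
 [167 168 168 168 163 121  71  58  56  59  59  70 122 157 167 167 169 169 169 168 168 162 155 138 122  86]
 [132 134 133 129 126  88  59  51  53  57  56  56  58  67 111 130 133 134 133 132 124 118  97  81  74  73]
 [ 73  74  72  59  55  53  51  52  53  52  53  55  55  58  58  60  67  70  72  74  75  87  86  77  73  73]
 [ 72  72  71  72  61  53  52  52  51  53  52  54  56  58  57  57  59  62  81  84  77  75  71  72  74  72]
 [ 72  73  73  73  71  69  55  51  51  52  53  53  52  62  67  71  73  73  66  68  71  73  74  73  73  73]
 [ 72  71  74  72  73  71  70  61  53  54  52  52  52  62  67  71  74  72  70  70  72  71  73  72  72  73]
 [ 71  73  73  72  74  73  73  72  63  54  53  52  52  62  68  71  71  71  68  72  75  73  73  73  76  76]
 [ 72  72  72  71  71  72  72  73  71  67  56  52  54  65  68  73  72  67  69  72  72  71  73  73  72  72]
 [ 71  73  72  72  73  71  73  74  72  72  70  63  59  66  70  70  71  69  68  72  73  73  72  73  73  73]
 [ 71  73  72  73  73  72  73  72  72  81  83  81  79  73  74  69  71  74  82  83  83  81  83  85  85  83]]
```

The blade is at y≈24.4 and the face at ≈15.5, so I'm pulling 9 mm more, holding and re-measuring.

```bash
python3 -m creep '[[-1,[0,0.5,0],0],[-1,[0,0.9,0],0],[-1,[0,0.9,0],0],[-1,[0,0.9,0],0],[-1,[0,0.9,0],0],[-1,[0,0.9,0],0]]'
python3 - <<'E'
from h import *
p,im=snap('wrist','w6.png'); print(p)
cv2.imwrite('pics/w6z.png',cv2.resize(im[160:290,220:380,::-1],None,fx=4.5,fy=4.5,interpolation=cv2.INTER_CUBIC))
p2,im2=snap('top','t6.png')
E
```

```text
clock: 8.6
eef_pos: [500.8, -5.6, 96.3]
eef_rot: [-3.141, 0.001, -3.132]
wrist_force: [-1.3, -3.3, 6.9]
finger_gap: 17.5
finger_force: 40.0
{'fovy': 63.059204098689676, 'cx': 280.6198946154437, 'cy': 207.7000649687841, 'k1': -0.011180850754193701, 'origin': array([421.01554028,  -5.85144307, 261.88278111]), 'attitude': array([2.86769904e+00, 5.33201919e-04, 1.58035670e+00])}
```

View pics/w6z.png

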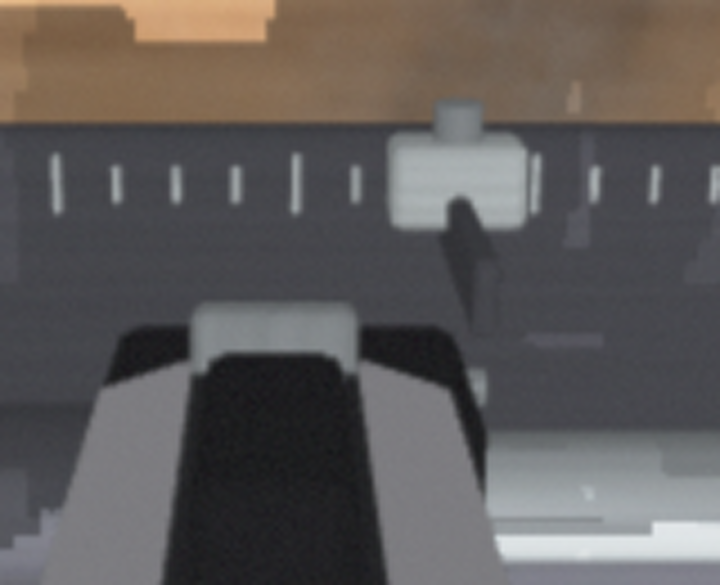

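The face edge and the blade's top centre both lie at zoom u≈485, so the face is about 1 mm short. I'm sliding the lever closed along tool −x with a 0.5 mm correction.

```bash
python3 -m creep '[[-1,[0,0.05,0],0],[-1,[-0.5,0.05,0],0],[-1,[-1,0.05,0],0],[-1,[-1.5,0.05,0],0],[-1,[-2,0.05,0],0],[-1,[-2.4,0.05,0],0],[-1,[-2.6,0.05,0],0],[-1,[-2.6,0.05,0],0],[-1,[-2.6,0.05,0],0]]'
```

```text
clock: 9.6
eef_pos: [525.7, -4.9, 96.3]
eef_rot: [-3.141, -0.002, -3.132]
wrist_force: [-13.0, -4.1, 13.8]
finger_gap: 18.1
finger_force: 40.0
```

```bash
python3 -m creep '[[-1,[-0.15,0,0],0],[-1,[-0.15,0,0],0],[-1,[-0.15,0,0],0],[-1,[-0.15,0,0],0]]'
python3 - <<'E'
from h import *
p,im=snap('wrist','w7.png'); s=manip.read_state(); print(s['eef_pos'],s['wrist_force'],s['finger_force'])
c=im[100:290,220:380,::-1]; cv2.imwrite('pics/w7z.png',cv2.resize(c,None,fx=3.15,fy=3.15,interpolation=cv2.INTER_CUBIC))
ctr=np.array([527.7,0]); print(proj(p,[490.4,24.4,58]),proj(p,[506,s['eef_pos'][1]+30,66]))
E
```

```text
clock: 10.0
eef_pos: [525.9, -4.8, 96.3]
eef_rot: [-3.141, -0.005, -3.132]
wrist_force: [-24.2, -3.8, 22.5]
finger_gap: 17.6
finger_force: 40.0
[525.91218186  -4.83934435  96.31834992] [-24.21837794  -3.60011312  21.48226538] 40.0060772895813
[328.54743859 187.92833323] [330.39899034 216.2373904 ]
```

View pics/w7z.png

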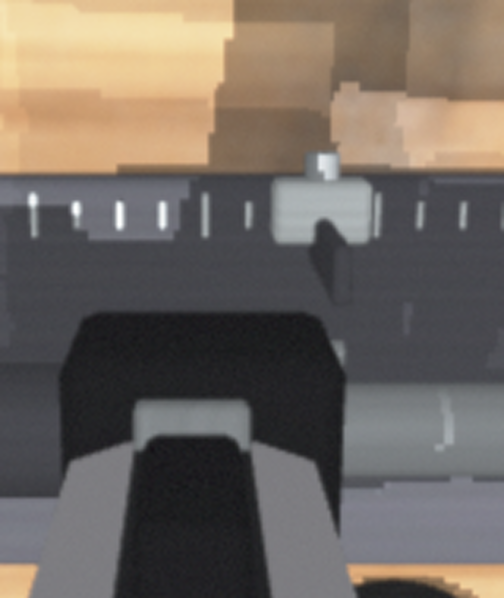

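The lever is at its hard stop: x did not advance while the push rose to 24 N. The face edge (u≈344) lines up with the blade (u≈342). I'm easing the push slightly, letting it settle and handing in.

```bash
python3 -m creep '[[-1,[0.1,0,0],0],[-1,[0.1,0,0],0],[-1,[0.1,0,0],0],[-1,[0.1,0,0],0],[-1,[0.1,0,0],0]]' && python3 -c "
from cell import manip
print(manip.sign_off())"
```

```text
clock: 10.55
eef_pos: [525.7, -4.9, 96.3]
eef_rot: [-3.141, -0.003, -3.132]
wrist_force: [-16.8, -4.0, 16.7]
finger_gap: 17.8
finger_force: 40.0
the job is handed in; nothing more can be done
None
```

I handed the job in at 10.6 s: knob turned about 1.25 rad, collar face about level with the mark, lever at its closed stop, and the grip still held at 40 N; sign-off returned no verdict, and I did not look at the knob again after letting it go.

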